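# Load a battery pack into the sloped dispenser's escapement

### The arm

A 7-joint arm with a two-finger parallel gripper is mounted at the origin on a cart in front of the work surface, level with it; the furniture and walls round the work are solid. World frame = base frame: x ahead of the robot, y to its left, z up, the work surface at z = 0. Lengths are in m, angles in rad, forces in N, time in s.
With the tool pointing down it reaches from about 0.425 to 0.875 m from the base axis. Payload 4.7 kg.
Tool frame: the origin (TCP) lies midway between the tips of the shut fingers; the grasp point (between the pads) lies 19 mm behind it (ctrl.grip_point_offset is the distance from the TCP to the grasp point, in m); z points along the fingers, y is the line along which they close (so a half turn about z gives the same grasp; the last joint's range is limited). The gripper opens to 87 mm and grips with 3 to 60 N. Pads are 19 mm wide; open, the fingers measure 117 mm over their backs; the gripper's body (75 mm by 190 mm) begins 51 mm behind the grasp point.
Start: joints at [-1.252, 0.321, -0.07, 1.45, 0.023, 1.371, -0.057], TCP at [0.195, 0.62, 0.223] pointing down, gripper open.
Joint ranges: [-2.86, 2.86], [-0.3, 2.09], [-1.38, 1.24], [0.06, 2.45], [-1.56, 4.7], [0.09, 2.05], [-2.69, 2.69]. Speed limits (rad/s): [2.57, 2.57, 3.14, 3.14, 3.14, 3.14, 3.14].

### API

Orientations are given as a rotation vector (axis times angle).
In Python, from bench import ctrl gives the robot as it stands.
- The arm moves only by the tool move_arm, never from a script. Its argument "increments" is text: rows parted by semicolons, each of 7 numbers parted by spaces: the shift along the world's x, y, z in mm, then the turn, a rotation vector about the world's x, y, z in degrees, then the closure in counts, from 0 (fully open) to 255 (shut). A call has exactly 8 rows; each row shifts and turns the commanded pose from where the row before left it; what a row does not reach is not made up. A row lasts 1/12 s, in which the tool goes at most 41.7 mm and 7.16 degrees, less where a joint would pass 70% of its speed; a pose out of reach is approached as far as the arm can. A call with a gripper value outside its range is refused whole. The fingers move at their own pace and stop on an object; "grip_force" is the grip in N (left out, the last holds). Time passes only in rows, so rows that do not move let the fingers close, or fill a call up. It gives the time, the measured TCP pose, the force, the opening and the grip force at its end, in the units of the state.
- ctrl.get_state(): the state, without advancing time (a new reading comes with each control period).
- ctrl.get_image(name): name is "scene" or "top" or "wrist"; returns a dict with "frame" (420x560x3 uint8, red, green, blue), "depth" (420x560 float32, m along the optical axis (not along the pixel's ray), 0 where there is no reading), "fx", "fy", "cx", "cy" (pixels), "position" and "orientation" of the camera in the world. Camera axes: x right, y down, z forward; pixel columns grow to the right and rows downward; lengths in m; the calibration is good to about 2 mm. The wrist camera is an equidistant fisheye: a pixel r from the principal point sees the ray r / f radians off the axis. A picture is of the moment at which its call begins.
- ctrl.close_job(): hands the job in; it is judged then, once.
Trained networks look in a picture, given as the dict that the camera call returned (one of the last four; its "shot" number tells which), for a name from the list of things; names that differ only in an ending like _2 or _b are one class to them, and where a whole thing is asked for, a point or a joint stands for the part that bears it (a point fixed in the world has none). Each returns a list of dicts, best first, with "score" (0 to 1); they miss things now and then, are a little off and sometimes report something else, mostly with a low value. They report only what shows in the picture. A call takes as long as a camera call.
- ctrl.find_in(target, picture): "centre" ([x, y, z] in m, in world coordinates, good to about 4 mm: the middle of the surface that is visible of it).
- ctrl.silhouettes(target, picture): "region" (420x560 bool, what is visible of it).
The state is a dict: "time": time; "joint_positions": joint angles; "qd": joint speeds; "joint_torque": joint torques, N m; "position": TCP position; "tool_rot": TCP orientation; "ft_force": force on the tool from outside, world axes, zero at the start; "torque": the same for the moment, N m; "grip_width": opening from 0.0 (shut) to 1.0 (fully open); "grip_force": force on a finger pad.
Only numpy, scipy, OpenCV 4.12 (cv2) and the standard library are available. Lean on these libraries where they do the work, as an engineer would, in place of code of your own. Each camera call takes 0.05 s, during which the arm holds its last target. There are 200 camera calls.

### The job

Load the grey rechargeable battery pack into the sloped battery dispenser: lay it flat in the open upper end of the chute with its brass contacts facing downhill, then push it down the chute until it rests against the sprung stop flap and the hold-back catch snaps shut behind it. Push gently: do not force the flap open. Leave everything else on the desk where it is.

Things in the scene. Friction and masses are not known exactly. Their poses are not given: they have to be found in the camera images.
- pack: grey plastic battery pack with rounded edges, 64 mm long (x), 46 mm wide (y), 26 mm high (z), 0.13 to 0.25 kg, lying flat on the desk. Origin: centre of its underside. Its -x end is the contact end (four brass strips); the flat +x end (tail) is the one to push on
- pack_contacts (a point): centre of the pack's contact end face, 32 mm along -x from the pack's origin and 13 mm above its underside
- chute: straight steel chute on a firm stand, sloping down at 15 degrees roughly towards the robot. Origin: on its floor, midway along and across, 65 mm above the desk. x uphill along the floor, y across, z out of the floor. Floor x = -125 to +131 mm; 51 mm clear between walls 3 mm thick, 10 mm high; above x = +35 mm they flare to 59 mm at the open mouth. The pack does not slide in it by itself
- chute_load (a point): where to lay the pack's origin: on the chute floor, 65 mm uphill of the chute's origin, the pack's axes parallel to the chute's. Clear of the escapement head, whose parts end at x = 1 mm + s (see chute_stop)
- chute_stop (a point): middle of the escapement head's range, on the floor at chute x = -100 mm. The head is clamped at this x + s, s unknown between -10 and +10 mm: the closed flap's uphill face stands there. A roof 29 to 32 mm above the floor runs from 4 to 28 mm uphill of it, with side plates outside the walls, 51 mm high, from 8 mm downhill to 28 mm uphill of it
- chute_catch (a point): middle of the range of the hold-back catch's tip: chute x = -39 mm, 9 mm inside the +y wall, 17 mm above the floor; the tip is truly at this x + s, with the same s. Its arm runs 32 mm uphill from the tip to a pin over the +y wall; its bracket, outside that wall, ends at x = 1 mm + s and is 26 mm high. Something pushing within 15 mm of the midline clears the catch
- flap (a joint): sprung stop flap, a steel plate hung across the chute from a pin 46 mm above the floor, in rad: 0 = closed, grows as the pack pushes it downhill. It yields from about 2.5 N on the pack and stiffens by about 1.8 N per mm; 3 mm of push is about 0.14 rad (7 to 8 N). At 0.5 rad (about 10 mm, 16 N) the pack is being forced through
- catch (a joint): hold-back catch, a steel finger on the +y side, 12 to 22 mm above the floor, in rad: 0 = sprung shut; about 0.1 to 0.25 while the pack passes along it (whole drag 1 to 4 N). It snaps back to 0 when the pack's tail has passed its tip, 3 mm after the contact end first meets the flap; at 8 to 11 N of push; the flap's spring then holds the tail against the tip
- staples_box: small carton sleeve of staples, 34x56x14 mm, lying on the desk; bystander, leave it alone; origin: centre of its underside
- glue_stick: glue stick lying on the desk, 26x97x26 mm; bystander, leave it alone; origin: centre of its underside
- eraser: small eraser, 21x46x12 mm; bystander, leave it alone; origin: centre of its underside
- chair_bolt_1: steel bolt with washer lying on the desk, 16x38x16 mm; bystander, leave it alone; origin: centre of its underside

How it is judged:
By the outcome, as a careful person would: the job done as asked, in the order asked, and still so for the second after the job is handed in, with the robot touching nothing.
It also fails if it takes over 61 s, if anything falls off the work surface, if the arm or the gripper's body presses on something with over 40 N, if the wrist force passes 120 N, or if a joint passes its speed limit or range.

## Working session

There is one attempt and no reset: what is moved stays moved. The work goes in short steps, Python scripts to look and compute and a tool call to move; the robot and the scene stay as the last step left them, time stands still between calls to the robot, and variables do not carry over. Pictures are saved under pics/ and viewed, at most 10 in all, crops included, and the job is handed in when it is done.

Besides the shell and the picture viewer there is one more tool, called after "Emit:" as name(argument=value, ...), one argument or row to a line, values as JSON. move_arm: Moves the arm, as the interface text tells. Its arguments: {"type":"object","properties":{"increments":{"type":"string"},"grip_force":{"type":"number"}},"required":["increments"]}

```bash
ls; mkdir -p pics; cat > h.py <<'E'
import numpy as np,cv2
from scipy.spatial.transform import Rotation as R
from bench import ctrl
def rot(o):
    o=np.array(o,float)
    if o.shape==(3,3): return o
    return R.from_rotvec(o).as_matrix() if o.size==3 else R.from_quat(o).as_matrix()
def cloud(p):
    d=p["depth"];v,u=np.indices(d.shape)
    P=np.stack([(u-p["cx"])/p["fx"]*d,(v-p["cy"])/p["fy"]*d,d],-1)
    return P@rot(p["orientation"]).T+np.array(p["position"])
def save(p,n): cv2.imwrite(n,cv2.cvtColor(p["frame"],cv2.COLOR_RGB2BGR))
E
python3 - <<'E'
from h import *
np.set_printoptions(precision=4,suppress=True)
s=ctrl.get_state();print(s)
for n in("top","scene"):
    p=ctrl.get_image(n);save(p,f"pics/{n}1.png");print(n,p["position"],p["orientation"],p["fx"])
    for t in("pack","pack_contacts","chute","flap","catch","staples_box","glue_stick","eraser","chair_bolt_1"):
        r=ctrl.find_in(t,p);print(t,[(np.round(q["centre"],4),round(q["score"],2)) for q in r[:2]])
E
```

```text
pics
{'time': 0.0, 'joint_positions': array([-1.2519,  0.3218, -0.0701,  1.4517,  0.0226,  1.3708, -0.0569]), 'qd': array([ 0.0009,  0.0009,  0.0012, -0.0017,  0.0012,  0.0008,  0.0007]), 'joint_torque': array([  0.0001, -49.1285,  -0.4034, -31.2537,  -0.0639,   0.0434,
         0.0002]), 'position': array([0.195 , 0.6195, 0.2215]), 'tool_rot': array([-0.4769, -3.105 ,  0.0029]), 'ft_force': array([ 0.3181,  0.4238, -0.0477]), 'torque': array([-0.0623,  0.0291,  0.0329]), 'grip_force': 0.0, 'grip_width': 0.99819763531994}
top [0.3961 0.0471 1.0122] [-2.1993  2.2182 -0.0657] 436.630822872429
pack [(array([ 0.5925, -0.1581,  0.027 ]), 0.81)]
pack_contacts [(array([ 0.5891, -0.1608,  0.0244]), 0.98)]
chute [(array([ 0.5334, -0.0051,  0.0733]), 0.85)]
flap []
catch []
staples_box [(array([0.2907, 0.3142, 0.0105]), 0.64), (array([ 0.5319, -0.0078,  0.0742]), 0.31)]
glue_stick [(array([0.3824, 0.2267, 0.0231]), 0.64)]
eraser [(array([0.511 , 0.1177, 0.0135]), 0.62), (array([0.2939, 0.3116, 0.0103]), 0.33)]
chair_bolt_1 [(array([ 0.4443, -0.1045,  0.0084]), 0.58), (array([0.5113, 0.1205, 0.0129]), 0.55)]
scene [ 0.113  -0.486   0.8035] [-2.3288  0.7305 -0.2632] 456.80234847947185
pack [(array([ 0.5863, -0.1674,  0.0307]), 0.92), (array([ 0.5172, -0.0015,  0.0709]), 0.65)]
pack_contacts [(array([ 0.5853, -0.1678,  0.0256]), 0.73), (array([ 0.5189, -0.0024,  0.0712]), 0.34)]
chute [(array([ 0.5176, -0.0074,  0.0681]), 0.65)]
flap [(array([0.4167, 0.0296, 0.0841]), 0.55)]
catch [(array([0.5052, 0.0205, 0.0757]), 0.61)]
staples_box [(array([0.2934, 0.312 , 0.0122]), 0.72)]
glue_stick [(array([0.3833, 0.2241, 0.0189]), 0.64), (array([ 0.5213, -0.0037,  0.0736]), 0.25)]
eraser [(array([0.5125, 0.1181, 0.0097]), 0.71)]
chair_bolt_1 []
```

View pics/top1.png

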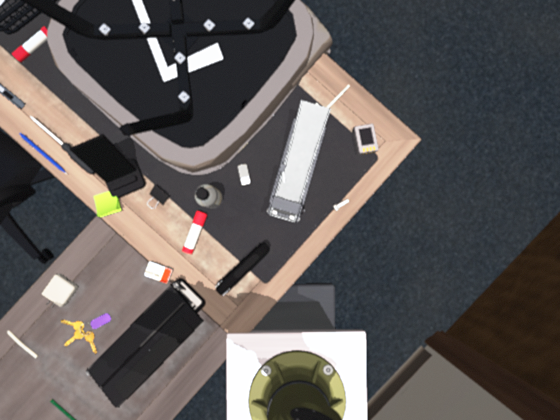

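View pics/scene1.png

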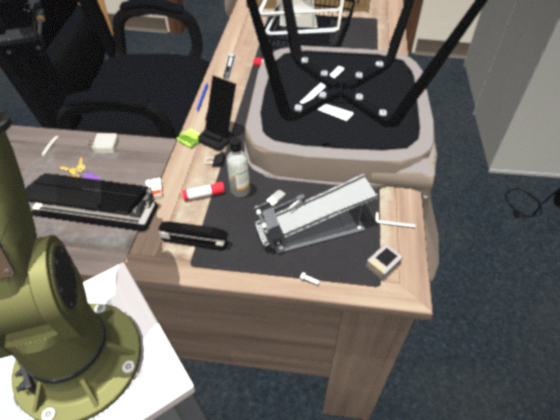

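The top view shows the chute running from its mouth near (312,105) to its lower head near (285,213). The pack is at (365,138) with a dark face on top and a bolt sits at (341,204). An upturned chair is close to the mouth. Next I fit the pack and chute geometry.

```bash
python3 - <<'E'
from h import *
np.set_printoptions(precision=4,suppress=True)
ims=[]
for n in("top","scene"):
    p=ctrl.get_image(n);C=cloud(p)
    m=ctrl.silhouettes("pack",p)[0]["region"]&(p["depth"]>0)
    Q=C[m];print(n,"pack",m.sum(),Q.min(0),Q.max(0))
    T=Q[(Q[:,2]>.02)];print(" top z",np.median(T[:,2]))
    r=cv2.minAreaRect((T[:,:2]*1000).astype(np.float32));print(" rect",r)
    mm=ctrl.silhouettes("chute",p)[0]["region"]&(p["depth"]>0)
    Q=C[mm]; 
    # floor plane fit ransac-ish
    rng=np.random.default_rng(0);best=0
    for _ in range(400):
        a,b,c=Q[rng.choice(len(Q),3)];nn=np.cross(b-a,c-a);l=np.linalg.norm(nn)
        if l<1e-6: continue
        nn/=l;nn*=np.sign(nn[2])
        if nn[2]<.9: continue
        k=abs((Q-a)@nn)<.002
        if k.sum()>best:best=k.sum();K=k
    F=Q[K];c=F.mean(0);u,s,v=np.linalg.svd(F-c);nn=v[2]*np.sign(v[2][2])
    print(" chute",len(Q),len(F),"n",nn,"slope",np.degrees(np.arccos(nn[2])),"yaw",np.degrees(np.arctan2(-nn[1],-nn[0])),"long axis yaw",np.degrees(np.arctan2(v[0][1],v[0][0])),"c",c)
    r=cv2.minAreaRect((F[:,:2]*1000).astype(np.float32));print(" rect",r,cv2.boxPoints(r))
    # overall obstacles high: chair
    W=C.reshape(-1,3);W=W[(W[:,0]>.45)&(W[:,0]<.85)&(abs(W[:,1]+.03)<.25)&(W[:,2]>.13)]
    print(" high pts",len(W),W.min(0) if len(W) else'')
    img=cv2.cvtColor(p["frame"],cv2.COLOR_RGB2BGR)
    ims.append(cv2.resize(img[95:225,255:385] if n=="top" else img[165:295,245:425],(390,390) if n=="top" else (405,293),interpolation=cv2.INTER_CUBIC))
    np.save(f"/tmp/{n}.npy",C)
o=np.zeros((390,800,3),np.uint8);o[:,:390]=ims[0];o[:293,395:800]=ims[1];cv2.imwrite("pics/crop1.png",o)
E
```

```text
top pack 594 [ 0.5585 -0.1908  0.0035] [ 0.6246 -0.1378  0.0328]
 top z 0.02644124872358905
 rect ((593.0877685546875, -164.8468475341797), (63.60934829711914, 45.266483306884766), 10.069122314453125)
 chute 3494 1910 n [-0.2444  0.089   0.9656] slope 15.077364389097795 yaw -19.999351283717846 long axis yaw 163.003635246372 c [ 0.5535 -0.0143  0.072 ]
 rect ((533.062255859375, -7.0692138671875), (61.52444076538086, 247.51881408691406), 73.31309509277344) [[405.6815  -0.9995]
 [642.7768 -72.0724]
 [660.443  -13.1389]
 [423.3477  57.934 ]]
 high pts 2537 [0.4509 0.0056 0.13  ]
scene pack 749 [ 0.5581 -0.1897 -0.001 ] [ 0.6434 -0.1372  0.0316]
 top z 0.026713163714431443
 rect ((592.7392578125, -163.10696411132812), (66.8214111328125, 46.6708984375), 8.866588592529297)
 chute 3805 1679 n [-0.2521  0.0694  0.9652] slope 15.159991240731351 yaw -15.4002365506417 long axis yaw 163.85275286565357 c [ 0.5521 -0.0093  0.0721]
 rect ((532.4961547851562, -9.559967041015625), (69.5948715209961, 246.2767333984375), 73.93800354003906) [[404.5371  -8.9294]
 [641.1999 -77.0686]
 [660.4552 -10.1905]
 [423.7924  57.9487]]
 high pts 3640 [ 0.4501 -0.0709  0.1301]
```

View pics/crop1.png

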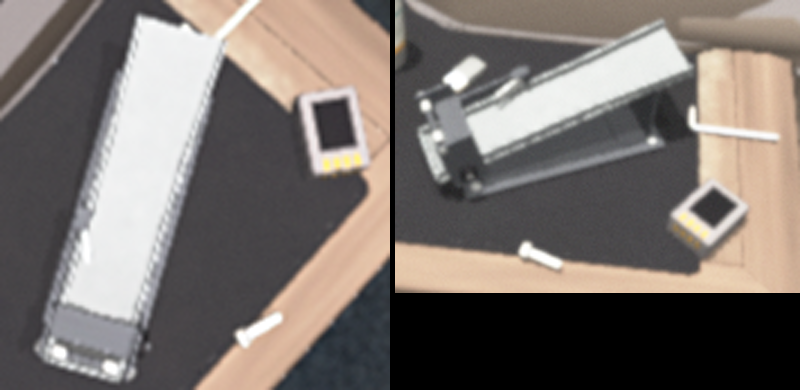

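The crop shows the brass contacts on the pack's lower-right end (about 345,165), facing the robot. Pack yaw is therefore about +10° and chute yaw about -16.5°. The head is at the chute's lower end, and the catch is on the left (+y) wall at about (87,250). Next I map the obstacles and refine the chute pose.

```bash
python3 - <<'E'
from h import *
np.set_printoptions(precision=3,suppress=True,linewidth=200)
W=np.concatenate([np.load(f"/tmp/{n}.npy").reshape(-1,3) for n in("top","scene")])
W=W[(W[:,2]<1)&(W[:,2]>-.1)]
xs=np.arange(.1,.85,.05);ys=np.arange(-.3,.75,.05)
print("max z mm; rows x, cols y",(ys*100).round())
for x in xs:
    r=[]
    for y in ys:
        k=(abs(W[:,0]-x-.025)<.025)&(abs(W[:,1]-y-.025)<.025)
        r.append(int(1000*np.percentile(W[k,2],99)) if k.sum()>3 else -1)
    print("%.2f"%x,r)
# chute-frame analysis
for n in("top","scene"):
    C=np.load(f"/tmp/{n}.npy").reshape(-1,3)
    best=None
    for yaw in(-16.,-16.5,-17):
        M=R.from_euler("ZY",[yaw,-15],degrees=True).as_matrix()
        L=(C-[.531,-.0075,.065])@M*1000
        L=L[(abs(L[:,1])<60)&(L[:,0]>-140)&(L[:,0]<140)&(L[:,2]>-12)&(L[:,2]<60)]
        print(n,yaw)
        for a in range(-140,140,20):
            k=L[(L[:,0]>=a)&(L[:,0]<a+20)]
            f=k[abs(k[:,2])<4]
            w=k[(k[:,2]>5)]
            if yaw==-16.5:print("  ",a,"floor y",np.percentile(f[:,1],[1,99]) if len(f) else'',"z",f[:,2].mean() if len(f) else '',"hi: n,y",len(w),np.percentile(w[:,1],[1,99]) if len(w) else '',w[:,2].max() if len(w) else '')
        f=L[(abs(L[:,2])<3)]; print("   x range",np.percentile(f[:,0],[.5,99.5]))
        from numpy import polyfit
        cs=[np.median([np.percentile(L[(L[:,0]>=a)&(L[:,0]<a+20)&(abs(L[:,2])<5),1],q) for q in(2,98)]) for a in range(0,120,20)]
        print("   mid",np.array(cs))
E
```

```text
max z mm; rows x, cols y [-30. -25. -20. -15. -10.  -5.  -0.   5.  10.  15.  20.  25.  30.  35.  40.  45.  50.  55.  60.  65.  70.]
0.10 [-1, -1, 3, 4, 4, 15, 15, 4, 4, 2, 83, 93, 92, 81, 72, 3, 336, 336, 11, 1, 1]
0.15 [-1, -1, -1, 1, 0, 0, 0, 0, 1, 1, 93, 93, 82, 72, 3, 4, 337, 393, 2, 1, -1]
0.20 [-1, -1, -1, -1, -1, -1, 0, 1, 1, 40, 88, 82, 72, 0, 1, 1, 336, 390, 360, 337, -1]
0.25 [-1, -1, -1, -1, -1, 0, 1, 4, 50, 46, 25, 71, 15, 0, 1, 22, 28, 26, 0, 336, -1]
0.30 [-1, -1, -1, -1, 0, 2, 3, 52, 52, 2, 25, 19, 14, 1, 1, 1, 1, 0, -1, -1, -1]
0.35 [-1, -1, -1, 0, 1, 4, 3, 43, 4, 3, 26, 2, 1, 1, 1, 1, 0, -1, -1, -1, -1]
0.40 [-1, -1, 1, 12, 15, 92, 87, 91, 4, 150, 113, 2, 3, 10, 35, 15, -1, -1, -1, -1, -1]
0.45 [-1, 0, 1, 9, 4, 67, 78, 92, 13, 162, 542, 19, 19, 27, 28, 11, 1, -1, -1, -1, -1]
0.50 [0, 0, 3, 4, 4, 81, 89, 4, 64, 512, 543, 104, 27, 104, 144, 25, 8, 6, -1, -1, -1]
0.55 [1, 1, 31, 29, 95, 89, 91, 91, 107, 112, 385, 112, 105, 150, 152, 84, 23, 8, 9, -1, -1]
0.60 [1, 1, 28, 28, 108, 105, 96, 107, 112, 110, 219, 110, 112, 110, 101, 4, 12, 16, 7, 1, -1]
0.65 [-1, 1, 1, 4, 7, 
[... 3046 characters left out ...]
-26.448  30.512] 13.516268271163783
   40 floor y [-27.826  31.977] z 1.546753534067614 hi: n,y 55 [-27.872  33.492] 13.243604366012084
   60 floor y [-28.628  31.501] z 1.4495077550099622 hi: n,y 58 [-28.46   32.788] 16.00990686050709
   80 floor y [-28.227  32.47 ] z 1.398121072730167 hi: n,y 53 [-29.036  34.882] 13.566012341308175
   100 floor y [-29.32   33.506] z 1.532009910929424 hi: n,y 54 [-30.167  34.612] 13.619749764385787
   120 floor y [-30.021  33.342] z 1.3727173094940521 hi: n,y 30 [-31.612  35.056] 13.208726554621459
   x range [-124.231  129.101]
   mid [1.552 1.072 2.083 1.16  2.04  1.998]
scene -17
   x range [-124.238  129.118]
   mid [1.368 1.339 2.486 1.997 2.831 3.178]
```

```bash
python3 - <<'E'
from h import *
np.set_printoptions(precision=3,suppress=True,linewidth=200)
W=np.concatenate([np.load(f"/tmp/{n}.npy").reshape(-1,3) for n in("top","scene")])
W=W[(W[:,2]<1.2)&(W[:,2]>.16)]
az=np.degrees(np.arctan2(W[:,1],W[:,0]));r=np.hypot(W[:,0],W[:,1])
for a in range(-20,85,5):
    k=(az>=a)&(az<a+5)&(r>.25)&(r<1)
    if k.sum()>2: 
        o=np.argsort(r[k]);q=W[k][o];rr=r[k][o];i=np.array([2,len(o)//4,len(o)//2])
        print(a,k.sum(),"r",rr[i],"z at those",q[i,2],"zmin,max in r<.65",q[rr<.65,2].min() if (rr<.65).any() else'',q[rr<.65,2].max() if (rr<.65).any() else'')
E
```

```text
-10 3 r [0.808 0.802 0.802] z at those [0.467 0.467 0.468] zmin,max in r<.65  
-5 1078 r [0.794 0.798 0.799] z at those [0.345 0.324 0.419] zmin,max in r<.65  
0 1020 r [0.794 0.796 0.797] z at those [0.244 0.205 0.264] zmin,max in r<.65  
5 897 r [0.399 0.399 0.399] z at those [1.012 1.012 1.012] zmin,max in r<.65 1.012164313713924 1.012164313713924
15 535 r [0.6   0.618 0.628] z at those [0.321 0.292 0.232] zmin,max in r<.65 0.16001289546910946 0.33511589341031445
20 1707 r [0.487 0.562 0.582] z at those [0.16  0.476 0.431] zmin,max in r<.65 0.16001898011774285 0.5454663932624098
25 1017 r [0.892 0.902 0.907] z at those [0.167 0.165 0.166] zmin,max in r<.65  
30 341 r [0.904 0.91  0.913] z at those [0.208 0.25  0.227] zmin,max in r<.65  
65 392 r [0.555 0.564 0.585] z at those [0.33  0.308 0.319] zmin,max in r<.65 0.2932561805986241 0.3908545461397871
70 2070 r [0.553 0.567 0.599] z at those [0.331 0.336 0.232] zmin,max in r<.65 0.22282774060566324 0.3946102416702937
75 154 r [0.555 0.558 0.563] z at those [0.333 0.321 0.335] zmin,max in r<.65 0.292807174902295 0.3381527698158238
```

Emit:
move_arm(
  increments="-7.5 -24 6 0 0 4 0; -7.5 -24 6 0 0 4 0; -7.5 -24 6 0 0 4 0; -7.5 -24 6 0 0 4 0; -7.5 -24 6 0 0 4 0; -7.5 -24 6 0 0 4 0; -7.5 -24 6 0 0 4 0; -7.5 -24 6 0 0 4 0",
)

```text
time: 1.97
position: [0.1347, 0.4268, 0.2709]
tool_rot: [-0.403, 3.115, 0.0]
ft_force: [0.9, -0.1, 0.1]
grip_width: 1.002
grip_force: 0.0
```

Emit:
move_arm(
  increments="36 -15 0 0 0 0 0; 36 -15 0 0 0 0 0; 33 -21 0 0 0 0 0; 33 -21 0 0 0 0 0; 29 -26 0 0 0 0 0; 29 -26 0 0 0 0 0; 24 -31 0 0 0 0 0; 24 -31 0 0 0 0 0",
)

```text
time: 2.63
position: [0.3802, 0.2404, 0.2708]
tool_rot: [-0.397, 3.116, 0.001]
ft_force: [0.9, 0.7, -0.2]
grip_width: 0.998
grip_force: 0.0
```

Emit:
move_arm(
  increments="18 -35 0 0 0 0 0; 18 -35 0 0 0 0 0; 12 -37 0 0 0 0 0; 12 -37 0 0 0 -5 0; 5 -39 0 0 0 -7 0; 5 -39 0 0 0 -7 0; -2 -39 0 0 0 -7 0; -2 -39 0 0 0 -7 0",
)

```text
time: 3.3
position: [0.4449, -0.06, 0.2708]
tool_rot: [0.514, 3.099, 0.001]
ft_force: [1.9, -0.1, -0.4]
grip_width: 1.0
grip_force: 0.0
```

Emit:
move_arm(
  increments="18.5 -13 0 0 0 -7 0; 18.5 -13 0 0 0 -7 0; 18.5 -13 0 0 0 -7 0; 18.5 -13 0 0 0 -7 0; 18.5 -13 -20 0 0 -7 0; 18.5 -13 -20 0 0 -7 0; 18.5 -13 -20 0 0 -7 0; 18.5 -13 -20 0 0 -7 0",
)

```text
time: 3.97
position: [0.5942, -0.1624, 0.1898]
tool_rot: [1.907, 2.496, 0.001]
ft_force: [-0.7, 0.3, 0.7]
grip_width: 1.003
grip_force: 0.0
```

```bash
python3 - <<'E'
from h import *
np.set_printoptions(precision=4,suppress=True)
s=ctrl.get_state();print(s["position"],s["tool_rot"])
p=ctrl.get_image("wrist");save(p,"pics/w1.png");print(p["position"],p["orientation"],p["fx"])
d=p["depth"];v,u=np.indices(d.shape);x=(u-p["cx"])/p["fx"];y=(v-p["cy"])/p["fy"];t=np.hypot(x,y)
k=np.tan(np.minimum(t,1.5))/np.maximum(t,1e-9)
C=np.stack([x*k*d,y*k*d,d],-1)@rot(p["orientation"]).T+np.array(p["position"])
for q in ctrl.silhouettes("pack",p)[:2]:
    m=q["region"]&(d>0)&(t<1.3);Q=C[m];T=Q[(Q[:,2]>.02)&(Q[:,2]<.035)]
    print(q["score"],m.sum(),len(T),np.median(T[:,2]),cv2.minAreaRect((T[:,:2]*1000).astype(np.float32)))
print(ctrl.find_in("pack",p)[:1],ctrl.find_in("pack_contacts",p)[:1])
E
```

```text
[ 0.5942 -0.1624  0.1898] [1.9073 2.4956 0.0008]
[ 0.5746 -0.0874  0.352 ] [2.8349 0.3778 0.0551] 325.19226210127806
0.55 2740 2553 0.0256071949373885 ((593.658935546875, -162.05484008789062), (63.96877670288086, 45.33333206176758), 9.469439506530762)
[{'centre': [0.5907, -0.1605, 0.0249], 'score': 0.57}] [{'centre': [0.5923, -0.1577, 0.0253], 'score': 0.97}]
```

View pics/w1.png

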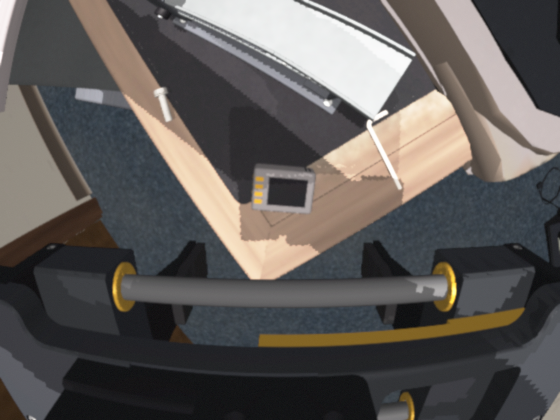

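The wrist view shows the pack at (283,189) with its contacts on the left (world -x). The fit gives (593.4,-162.6) and yaw 9.5°, which agrees with the earlier views. I descend now.

Emit:
move_arm(
  increments="-0.8 -0.4 -25 0 0 -3 0; 0 0 -25 0 0 -2.7 0; 0 0 -25 0 0 0 0; 0 0 -25 0 0 0 0; 0 0 -25 0 0 0 0; 0 0 -25 0 0 0 0; 0 0 -20 0 0 0 0; 0 0 -14 0 0 0 0",
)

```text
time: 4.83
position: [0.5922, -0.1608, 0.0066]
tool_rot: [-2.019, -2.406, -0.003]
ft_force: [0.2, 0.0, 0.0]
grip_width: 1.001
grip_force: 0.0
```

Emit:
move_arm(
  increments="0 0 0 0 0 0 60; 0 0 0 0 0 0 100; 0 0 0 0 0 0 150; 0 0 0 0 0 0 200; 0 0 0 0 0 0 200; 0 0 0 0 0 0 200; 0 0 0 0 0 0 200; 0 0 0 0 0 0 200",
  grip_force=20,
)

```text
time: 5.5
position: [0.5935, -0.1626, 0.0083]
tool_rot: [2.021, 2.402, 0.003]
ft_force: [-1.4, 0.2, 6.9]
grip_width: 0.739
grip_force: 20.0
```

Emit:
move_arm(
  increments="0 0 5 0 0 0 200; 0 0 15 0 0 0 200; 0 0 25 0 0 0 200; 0 0 25 0 0 0 200; 0 0 25 0 0 0 200; 0 0 25 0 0 0 200; 0 0 20 0 0 0 200; 0 0 10 0 0 0 200",
)

```text
time: 6.17
position: [0.5933, -0.1631, 0.1603]
tool_rot: [2.021, 2.4, 0.004]
ft_force: [0.4, 0.6, -2.4]
grip_width: 0.74
grip_force: 19.9
```

```bash
cat >> h.py <<'E'
def wcloud(p):
    d=p["depth"];v,u=np.indices(d.shape);x=(u-p["cx"])/p["fx"];y=(v-p["cy"])/p["fy"];t=np.hypot(x,y)
    k=np.tan(np.minimum(t,1.5))/np.maximum(t,1e-9)
    return np.stack([x*k*d,y*k*d,d],-1)@rot(p["orientation"]).T+np.array(p["position"]),(t<1.3)&(d>0)
O=np.array([.5313,-.0067,.0655]);YAW=-16.6
def Mch(yaw=YAW): return R.from_euler("ZY",[yaw,-15],degrees=True).as_matrix()
def target(xyz,s):  # TCP at chute coords (mm), tool z=-n, tool y = +-chute x; returns delta pos mm & rotvec deg
    M=Mch();P=O+M@(np.array(xyz)/1000)
    Rn=rot(s["tool_rot"]);sg=np.sign(Rn[:,1]@M[:,0])
    T=np.stack([np.cross(sg*M[:,0],-M[:,2]),sg*M[:,0],-M[:,2]],1)
    return (P-s["position"])*1000,R.from_matrix(T@Rn.T).as_rotvec(degrees=True)
def chpos(s): return (s["position"]-O)@Mch()*1000
E
python3 - <<'E'
from h import *
np.set_printoptions(precision=4,suppress=True)
s=ctrl.get_state();Rt=rot(s["tool_rot"]);print(s["position"],Rt,s["grip_width"],s["ft_force"])
for n in("scene","top"):
    p=ctrl.get_image(n);C=cloud(p);
    r=ctrl.silhouettes("pack",p)
    for q in r[:1]:
        Q=C[q["region"]&(p["depth"]>0)];L=(Q-s["position"])@Rt*1000
        print(n,q["score"],len(Q),np.percentile(L,[2,10,50,90,98],axis=0))
for o in((65,0,60),(65,0,10)): print(target(o,s))
E
```

```text
[ 0.5933 -0.1631  0.1603] [[-0.1703  0.9854  0.0043]
 [ 0.9854  0.1703 -0.0005]
 [-0.0012  0.0041 -1.    ]] 0.7396434783355902 [ 0.4363  0.5998 -2.3974]
scene 0.6 263 [[-36.3782 -75.6891 -77.4415]
 [-22.8511 -31.6699 -18.7101]
 [-21.0332 -11.4788 -15.2688]
 [-15.1827  23.176   -0.0493]
 [-12.4553  28.8825   4.8423]]
top 0.67 270 [[ -0.33   -28.229  -19.8411]
 [  1.5928 -20.8223 -18.6181]
 [ 18.6203   2.3415 -15.7017]
 [ 21.1415  24.5958   0.8031]
 [ 21.8081  29.0283   5.5974]]
(array([-16.7507, 142.9187, -19.9993]), array([ -0.8146, -14.871 , -26.2501]))
(array([ -4.3491, 139.2216, -68.2956]), array([ -0.8146, -14.871 , -26.2501]))
```

Emit:
move_arm(
  increments="-2.1 17.9 2 -0.1 -1.86 -3.28 200; -2.1 17.9 2 -0.1 -1.86 -3.28 200; -2.1 17.9 2 -0.1 -1.86 -3.28 200; -2.1 17.9 2 -0.1 -1.86 -3.28 200; -2.1 17.9 -7 -0.1 -1.86 -3.28 200; -2.1 17.9 -7 -0.1 -1.86 -3.28 200; -2.1 17.9 -7 -0.1 -1.86 -3.28 200; -2.1 17.9 -7 -0.1 -1.86 -3.28 200",
)

```text
time: 7.03
position: [0.5736, -0.0184, 0.1344]
tool_rot: [2.349, 1.747, 0.226]
ft_force: [-0.2, -0.5, -2.3]
grip_width: 0.736
grip_force: 19.9
```

```bash
python3 - <<'E'
from h import *
np.set_printoptions(precision=2,suppress=True)
s=ctrl.get_state();print(chpos(s),target((65,0,9),s),s["ft_force"])
M=Mch()
for n in("scene","top","wrist"):
    p=ctrl.get_image(n)
    C,ok=wcloud(p) if n=="wrist" else (cloud(p),p["depth"]>0)
    L=((C-O)@M*1000)
    for q in ctrl.silhouettes("pack",p)[:1]:
        m=q["region"]&ok; Q=L[m];print(n,q["score"],len(Q)); print(np.percentile(Q,[3,10,50,90,97],axis=0))
    # chute edges in this camera (floor/wall), x 0..30 and 100..125
    for a,b in((-40,-10),(5,30),(100,125)):
        k=L[ok&(L[...,0]>a)&(L[...,0]<b)&(L[...,2]>6)&(L[...,2]<14)&(abs(L[...,1])<45)]
        f=L[ok&(L[...,0]>a)&(L[...,0]<b)&(abs(L[...,2])<3)&(abs(L[...,1])<20)]
        if len(k)>5:print("  wall",a,len(k),"neg",np.median(k[k[:,1]<0,1]),"pos",np.median(k[k[:,1]>0,1]),"floor z",np.median(f[:,2]) if len(f) else '')
    save(p,f"pics/{n}2.png")
E
```

```text
[60.21  0.86 55.18] (array([ 15.64,  -5.56, -43.36]), array([-0.12, -0.29,  0.11])) [-0.19 -0.47 -2.28]
scene 0.86 790
[[ 30.23 -22.37  49.05]
 [ 35.22 -21.45  55.76]
 [ 60.91  -8.88  72.51]
 [ 86.18  16.61  75.32]
 [ 90.74  20.81  76.42]]
  wall -40 55 neg -25.153411485017884 pos 27.843992600766672 floor z 1.1871739201514455
  wall 5 50 neg -25.454870511192127 pos 28.961333443733317 floor z 1.0264897572350455
  wall 100 43 neg -29.297912791352353 pos 31.833804150584015 floor z 0.9915131282381155
wrist 0.78 7798
[[31.99  0.35 53.89]
 [36.33  2.94 60.29]
 [61.06 16.81 72.9 ]
 [85.65 24.97 74.79]
 [90.15 25.41 75.46]]
  wall -40 250 neg -22.962498100385464 pos 37.28764947654476 floor z -0.15934986928542721
  wall 5 195 neg nan pos 30.28267827029969 floor z -0.15683407708715508
  wall 100 195 neg nan pos 33.231918890227135 floor z -0.056701937725601635
  return _methods._mean(a, axis=axis, dtype=dtype,
  ret = ret.dtype.type(ret / rcount)
```

View pics/wrist2.png

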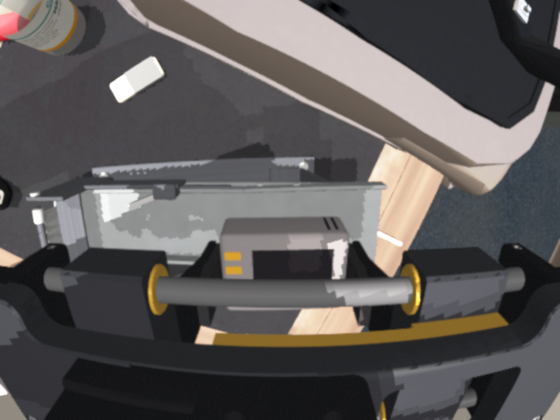

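The wrist view shows the pack (about 285,250) above the chute with its contacts downhill (left), and parallel to the walls. The catch is at about (165,190). Both the scene and wrist views put the pack about 0.7 mm towards -y of the midline, so I correct that while lowering.

Emit:
move_arm(
  increments="2.43 -0.6 -6.23 -0.1 -0.3 0.1 200; 2.43 -0.6 -6.23 0 0 0 200; 2.43 -0.6 -6.23 0 0 0 200; 2.43 -0.6 -6.23 0 0 0 200; 2.43 -0.6 -6.23 0 0 0 200; 2.43 -0.6 -6.23 0 0 0 200; 0 0 0 0 0 0 200; 0 0 0 0 0 0 200",
)

```text
time: 8.0
position: [0.5898, -0.0231, 0.0986]
tool_rot: [2.341, 1.749, 0.231]
ft_force: [1.1, 0.6, -3.1]
grip_width: 0.741
grip_force: 19.9
```

```bash
python3 - <<'E'
from h import *
np.set_printoptions(precision=2,suppress=True)
s=ctrl.get_state();print(chpos(s),target((65,1.6,7),s),s["ft_force"])
E
```

```text
[67.26  1.01 16.21] (array([ 0.36,  0.51, -9.49]), array([ 0.02,  0.04, -0.14])) [ 1.09  0.64 -3.1 ]
```

Emit:
move_arm(
  increments="-0.5 0.6 -1.5 0 0 0 200; 0.3 -0.1 -1.2 0 0 0 200; 0.3 -0.1 -1.2 0 0 0 200; 0.3 -0.1 -1.2 0 0 0 200; 0.3 -0.1 -1.2 0 0 0 200; 0.3 -0.1 -1.2 0 0 0 200; 0 0 0 0 0 0 200; 0 0 0 0 0 0 200",
)

```text
time: 8.67
position: [0.5913, -0.0216, 0.0921]
tool_rot: [2.34, 1.751, 0.235]
ft_force: [-3.7, 4.1, 4.2]
grip_width: 0.735
grip_force: 19.9
```

```bash
python3 - <<'E'
from h import *
np.set_printoptions(precision=2,suppress=True)
s=ctrl.get_state();print(chpos(s),s["ft_force"]@Mch(),s["torque"])
M=Mch()
for n in("scene","wrist"):
    p=ctrl.get_image(n)
    C,ok=wcloud(p) if n=="wrist" else (cloud(p),p["depth"]>0)
    L=((C-O)@M*1000)
    for q in ctrl.silhouettes("pack",p)[:1]:
        Q=L[q["region"]&ok];print(n,q["score"],len(Q)); print(np.percentile(Q,[3,10,50,90,97],axis=0))
    save(p,f"pics/{n}3.png")
E
```

```text
[66.56  2.9   9.71] [-3.5   2.81  5.28] [0.67 0.78 0.09]
scene 0.69 685
[[ 36.79 -20.54   6.82]
 [ 41.71 -19.73  11.89]
 [ 67.29  -8.57  27.42]
 [ 91.55  15.39  30.08]
 [ 96.13  19.87  30.92]]
wrist 0.75 7771
[[37.86  2.21  7.37]
 [42.22  4.77 14.89]
 [65.93 18.41 26.98]
 [91.28 26.86 28.35]
 [95.79 27.11 28.84]]
```

```bash
python3 - <<'E'
from h import *
a=cv2.imread("pics/wrist3.png")[150:330,60:420];b=cv2.imread("pics/scene3.png")[160:270,250:420]
o=np.zeros((600,720,3),np.uint8);o[:360]=cv2.resize(a,(720,360),interpolation=cv2.INTER_CUBIC);o[360:,:371]=cv2.resize(b,(371,240),interpolation=cv2.INTER_CUBIC);cv2.imwrite("pics/c3.png",o)
E
```

```text
(no output)
```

View pics/c3.png

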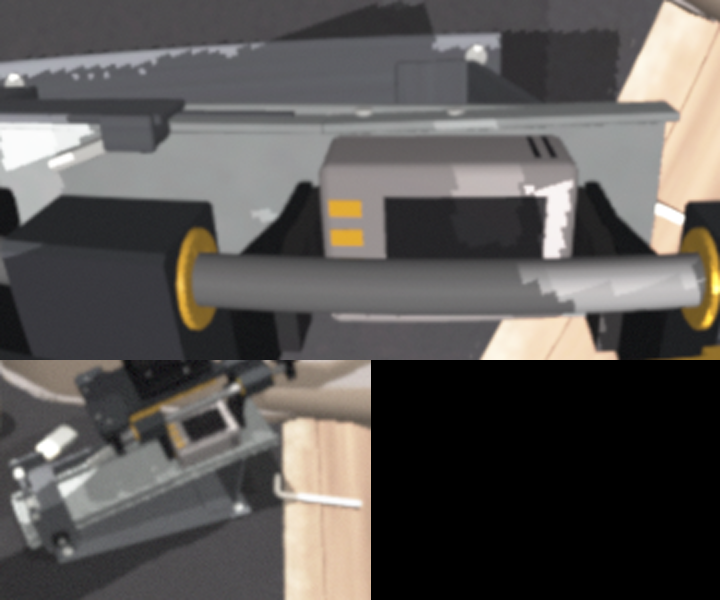

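```bash
python3 - <<'E'
from h import *
np.set_printoptions(precision=1,suppress=True,linewidth=180)
M=Mch()
p=ctrl.get_image("wrist");C,ok=wcloud(p);L=(C-O)@M*1000
# column profile at several chute x
for a in(10,20,45,60,75,90,104,115):
    k=ok&(abs(L[...,0]-a)<2)&(abs(L[...,1]-15)<30)&(L[...,2]>-5)&(L[...,2]<35)
    Q=L[k];Q=Q[np.argsort(Q[:,1])];Q=Q[Q[:,1]>20]
    b=[(round(float(y),0),round(float(np.median(Q[abs(Q[:,1]-y)<.5,2])),1)) for y in np.arange(21,40,1) if (abs(Q[:,1]-y)<.5).sum()>1]
    print(a,b)
p=ctrl.get_image("top");C=cloud(p);L=(C-O)@M*1000;ok=p["depth"]>0
for a in(10,20,40,104,115):
    k=ok&(abs(L[...,0]-a)<4)&(abs(L[...,1])<40)&(abs(L[...,2])<40)
    Q=L[k];print("top",a,[(round(float(y)),round(float(np.median(Q[abs(Q[:,1]-y)<1,2])),1)) for y in np.arange(-36,37,2) if (abs(Q[:,1]-y)<1).sum()>1])
E
```

```text
10 [(21.0, -0.1), (22.0, 0.1), (23.0, 0.2), (24.0, -0.5), (25.0, 0.2), (26.0, 1.5), (29.0, 9.8), (30.0, 10.0), (31.0, 8.9), (32.0, 5.5), (33.0, 0.6), (34.0, -1.0)]
20 [(21.0, 0.2), (22.0, -0.2), (23.0, -0.2), (24.0, 0.4), (25.0, 0.3), (26.0, 0.7), (29.0, 9.6), (30.0, 9.6), (31.0, 8.8), (32.0, 4.7), (33.0, -0.5), (34.0, -0.2)]
45 [(21.0, 28.0), (22.0, 28.2), (23.0, 28.0), (24.0, 27.8), (25.0, 27.6), (26.0, 26.1), (27.0, 16.5), (29.0, 9.0), (30.0, 9.5), (31.0, 9.9), (32.0, 6.9), (33.0, 3.7), (34.0, 0.0)]
60 [(21.0, 27.5), (22.0, 27.4), (23.0, 27.6), (24.0, 27.5), (25.0, 27.2), (26.0, 25.3), (27.0, 15.8), (30.0, 9.6), (31.0, 9.8), (32.0, 8.0), (33.0, 1.4), (34.0, -1.0)]
75 [(21.0, 27.2), (22.0, 26.9), (23.0, 27.4), (24.0, 27.2), (25.0, 26.5), (26.0, 24.2), (27.0, 13.4), (31.0, 9.4), (32.0, 9.5), (33.0, 6.1), (34.0, -0.9)]
90 [(21.0, 26.8), (22.0, 26.7), (23.0, 26.9), (24.0, 26.1), (25.0, 25.9), (26.0, 23.5), (27.0, 12.8), (28.0, -0.2), (31.0, 9.5), (32.0, 9.8), (33.0, 9.4), (34.0, 4.6)]
104 [(21.0, -0.3), (22.0, -0.5), (23.0, -0.9), (24.0, -0.1), (25.0, -0.1), (26.0, -0.0), (27.0, -0.2), (28.0, -0.0), (29.0, 0.4), (32.0, 9.5), (33.0, 10.0), (34.0, 5.2)]
115 [(21.0, -0.1), (22.0, -0.2), (23.0, -0.4), (24.0, -0.3), (25.0, 0.1), (26.0, 0.2), (27.0, 0.2), (28.0, 0.0), (29.0, 0.7), (32.0, 9.5), (33.0, 9.4), (34.0, 8.6), (35.0, 5.8)]
top 10 []
top 20 []
top 40 []
top 104 []
top 115 []
```

The pack is pitched about 1.6° with its tail on the floor and the contact end about 2 mm high. It is also about 1 mm towards +y. I correct both, then seat it.

Emit:
move_arm(
  increments="-0.15 -0.5 0.3 -0.2 -0.7 0 200; -0.15 -0.5 0 -0.2 -0.7 0 200; 0.2 0 -0.7 0 0 0 200; 0.2 0 -0.7 0 0 0 200; 0 0 0 0 0 0 200; 0 0 0 0 0 0 200; 0 0 0 0 0 0 200; 0 0 0 0 0 0 200",
)

```text
time: 9.63
position: [0.5907, -0.0242, 0.0908]
tool_rot: [2.324, 1.736, 0.253]
ft_force: [-5.8, -0.3, 5.1]
grip_width: 0.732
grip_force: 19.9
```

```bash
cat > prof.py <<'E'
from h import *
np.set_printoptions(precision=1,suppress=True,linewidth=180)
M=Mch();s=ctrl.get_state();print("tcp",chpos(s),"f",s["ft_force"]@M,s["grip_width"],s["time"])
p=ctrl.get_image("wrist");C,ok=wcloud(p);L=(C-O)@M*1000
m=ctrl.silhouettes("pack",p)
if m:
    Q=L[m[0]["region"]&ok]
    print("x",np.percentile(Q[:,0],[1,50,99]))
    for a in np.arange(np.percentile(Q[:,0],3),np.percentile(Q[:,0],97),10):
        k=Q[(abs(Q[:,0]-a)<3)]; t=k[(k[:,2]>20)]; sd=k[(k[:,2]>5)&(k[:,2]<20)]
        print(round(a),"top z",np.percentile(t[:,2],60) if len(t) else None,"side y",np.median(sd[:,1]) if len(sd)>3 else None)
E
python3 prof.py
```

```text
tcp [66.4  0.2  8.4] f [-4.  -1.9  6.3] 0.7316601767408758 9.6333
x [35.9 65.8 96.6]
37 top z 25.90474070654245 side y 24.09230313145526
47 top z 26.116997825255922 side y 24.129698714115683
57 top z 26.193035699578473 side y 24.04756219987607
67 top z 26.249505123686014 side y 23.986268619139743
77 top z 26.181346438385102 side y 23.880537640203926
87 top z 26.208294154619587 side y 23.818713661498826
```

Emit:
move_arm(
  increments="0.25 0.8 0.3 0 0 0 200; 0.25 0.8 0 0 0 0 200; 0 0 0 0 0 0 200; 0 0 0 0 0 0 200; 0 0 0 0 0 0 150; 0 0 0 0 0 0 80; 0 0 0 0 0 0 0; 0 0 0 0 0 0 0",
)

```text
time: 10.4
position: [0.5921, -0.0213, 0.0911]
tool_rot: [2.322, 1.737, 0.256]
ft_force: [-1.0, 0.3, -0.4]
grip_width: 0.812
grip_force: 0.0
```

```bash
python3 prof.py
```

```text
tcp [67.   3.4  8.5] f [-1.1 -0.  -0.1] 0.8119702568987561 10.4
x [36.2 66.4 97.6]
38 top z 25.828339643447322 side y 26.347065652311205
48 top z 25.978535001852567 side y 26.44430108242776
58 top z 26.107576835243236 side y 26.342514609042077
68 top z 26.09891022496379 side y 26.29289533065461
78 top z 26.11335830762739 side y 26.205605612109334
88 top z 26.09321536928032 side y 26.149888344104667
```

Emit:
move_arm(
  increments="0 0 0 0 0 0 0; 0 0 0 0 0 0 0; -3.7 1.1 14.5 0 0 0 0; -3.7 1.1 14.5 0 0 0 0; -3.7 1.1 14.5 0 0 0 0; -1.2 0.3 5 0 0 0 100; 10 -3 2.8 0 0 0 180; 10 -3 2.8 0 0 0 255",
)

```text
time: 11.17
position: [0.5995, -0.0237, 0.1453]
tool_rot: [2.323, 1.738, 0.257]
ft_force: [1.2, 0.3, -0.5]
grip_width: 0.855
grip_force: 0.0
```

Emit:
move_arm(
  increments="10 -3 2.8 0 0 0 255; 10 -3 2.8 0 0 0 255; 10 -3 2.8 0 0 0 255; 0 0 0 0 0 0 255; 0 0 0 0 0 0 255; 0 0 0 0 0 0 255; 0 0 0 0 0 0 255; 0 0 0 0 0 0 255",
)

```text
time: 11.83
position: [0.6288, -0.0331, 0.1531]
tool_rot: [2.323, 1.737, 0.254]
ft_force: [-0.2, -0.4, 0.3]
grip_width: 0.248
grip_force: 0.0
```

```bash
python3 prof.py; python3 - <<'E'
from h import *
s=ctrl.get_state();Rt=rot(s["tool_rot"]);print((Mch().T@Rt).round(3),s["joint_positions"].round(2))
p=ctrl.get_image("wrist");save(p,"pics/w4.png")
E
```

```text
tcp [120.2   2.6  58.5] f [-0.  -0.5  0.3] 0.2483333370195542 11.8333
x [37.4 70.4 98.7]
39 top z 26.019621844720383 side y 26.113601277734464
49 top z 26.01301785570156 side y 26.092855528475216
59 top z 26.317348066625087 side y 25.945222976572218
69 top z 26.160299766572265 side y 25.89530533822305
79 top z 26.233328967949582 side y 26.23715465775247
89 top z 26.229313446658843 side y 26.214098477135924
[[-0.003  1.     0.027]
 [ 1.     0.003  0.002]
 [ 0.002  0.027 -1.   ]] [-0.81  0.15  0.84  1.89 -0.05  0.88 -0.26]
```

View pics/w4.png

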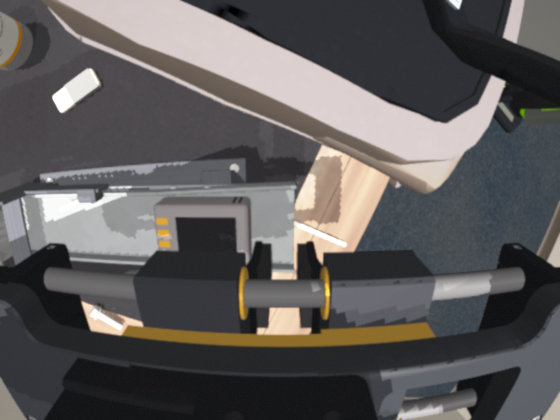

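Emit:
move_arm(
  increments="2.8 -0.8 0.8 0 0 0 255; 0 0 0 0 0 0 255; 0 0 0 0 0 0 255; 2.5 -0.7 -9.8 0 0 0 255; 2.5 -0.7 -9.8 0 0 0 255; 2.5 -0.7 -9.8 0 0 0 255; 2.5 -0.7 -9.8 0 0 0 255; 2.5 -0.7 -9.6 0 0 0 255",
)

```text
time: 12.65
position: [0.6444, -0.038, 0.1036]
tool_rot: [2.323, 1.737, 0.252]
ft_force: [0.3, -0.4, -0.5]
grip_width: 0.006
grip_force: 0.0
```

```bash
python3 prof.py; python3 - <<'E'
from h import *
np.set_printoptions(precision=1,suppress=True,linewidth=180)
M=Mch()
for n in("scene","top"):
    p=ctrl.get_image(n);L=(cloud(p)-O)@M*1000;ok=p["depth"]>0
    for t in("flap","catch"):
        r=ctrl.silhouettes(t,p)
        for q in r[:1]:
            Q=L[q["region"]&ok];print(n,t,q["score"],len(Q));print(np.percentile(Q,[3,50,97],axis=0) if len(Q) else'')
    # roof & plates: points z 25..60, x -130..-50, |y|<40
    k=L[ok&(L[...,2]>26)&(L[...,2]<36)&(abs(L[...,1])<18)&(L[...,0]>-140)&(L[...,0]<-50)]
    print("roof x",len(k),np.percentile(k[:,0],[2,50,98]) if len(k) else '')
    k=L[ok&(L[...,2]>42)&(L[...,2]<57)&(abs(L[...,1])<45)&(L[...,0]>-150)&(L[...,0]<-50)]
    print("plates x",len(k),np.percentile(k[:,0],[2,50,98]) if len(k) else '')
E
```

```text
tcp [123.2   2.3   6.4] f [ 0.3 -0.3 -0.6] 0.005858138473010969 12.65
x [36.6 62.  99.1]
38 top z 25.918439131302048 side y 26.267982014427446
48 top z 25.992469040220936 side y 26.36954864970756
58 top z 26.124040115927464 side y 26.192324422840176
68 top z 25.88588743351344 side y 25.998695313531496
78 top z 25.690819945731963 side y 26.050850301021384
88 top z 25.75569020997037 side y 26.048406608840743
98 top z 25.08988874479414 side y 23.71895508807843
scene flap 0.57 60
[[-112.9  -21.4   47. ]
 [-109.4    4.1   49.9]
 [-106.4   25.1   52.5]]
scene catch 0.63 43
[[-41.7  20.8  13.3]
 [-29.7  25.5  20.2]
 [-16.3  29.2  23.8]]
roof x 138 [-103.4  -91.5  -80. ]
plates x 214 [-114.4 -105.6  -81.1]
roof x 0 
plates x 14 [-113.3 -107.   -94.1]
```

Emit:
move_arm(
  increments="-3.8 1.1 0 0 0 0 255; -3.7 1.1 -1 0 0 0 255; -3.7 1.1 -1 0 0 0 255; -3.7 1.1 -1 0 0 0 255; -5.55 1.65 -1.55 0 0 0 255; -5.55 1.65 -1.55 0 0 0 255; -5.55 1.65 -1.55 0 0 0 255; -5.55 1.65 -1.55 0 0 0 255",
)

```text
time: 13.72
position: [0.6073, -0.0265, 0.0963]
tool_rot: [2.323, 1.736, 0.255]
ft_force: [1.8, -0.3, 1.9]
grip_width: 0.009
grip_force: 0.7
```

```bash
python3 prof.py
```

```text
tcp [83.8  2.7  9.5] f [2.2 0.2 1.4] 0.009370882592036884 13.7167
x [11.7 41.5 73.9]
13 top z 25.854101319683362 side y 25.590065590991042
23 top z 25.93127506078615 side y 25.628414027980615
33 top z 25.785691949978013 side y 25.689579398017898
43 top z 25.766050610351268 side y 25.72806067065995
53 top z 25.73091089594891 side y 25.871047101252657
63 top z 25.849818484436693 side y 26.020433270395028
```

Emit:
move_arm(
  increments="-5.55 1.6 -1.7 0 0 0 255; -5.55 1.6 -1.7 0 0 0 255; -5.55 1.6 -1.7 0 0 0 255; -5.55 1.6 -1.7 0 0 0 255; -5.55 1.6 -1.7 0 0 0 255; -5.55 1.6 -1.6 0 0 0 255; -5.55 1.6 -1.55 0 0 0 255; -5.55 1.6 -1.55 0 0 0 255",
)

```text
time: 14.48
position: [0.563, -0.0141, 0.0831]
tool_rot: [2.322, 1.736, 0.255]
ft_force: [3.4, -1.0, 0.5]
grip_width: 0.008
grip_force: 1.6
```

```bash
python3 prof.py
```

```text
tcp [35.9  2.   8.6] f [ 3.6 -0.  -0.4] 0.008305515750550593 14.4833
x [-35.9  -4.3  25.7]
-35 top z 25.784295889159615 side y 23.674130771860526
-25 top z 25.926667822337993 side y 24.032666541805504
-15 top z 25.756792818264074 side y 24.041397836502952
-5 top z 25.723726719235103 side y 24.370818915566737
5 top z 25.769733945581432 side y 24.67470998424101
15 top z 25.698670466071437 side y 25.041271462751347
```

Emit:
move_arm(
  increments="-3.8 0.7 -1.1 0 0 0 255; -3.8 0.7 -1.1 0 0 0 255; -3.8 0.7 -1.1 0 0 0 255; -3.8 0.7 -1.1 0 0 0 255; -3.7 1.1 -1.05 0 0 0 255; -3.7 1.1 -1.05 0 0 0 255; -3.7 1.1 -1.05 0 0 0 255; -3.7 1.1 -1.05 0 0 0 255",
)

```text
time: 15.25
position: [0.5331, -0.0067, 0.0746]
tool_rot: [2.323, 1.736, 0.255]
ft_force: [3.7, -0.4, 1.9]
grip_width: 0.008
grip_force: 1.8
```

```bash
python3 prof.py
```

```text
tcp [4.  0.5 8.3] f [4.1 0.6 0.9] 0.008360914511374381 15.25
x [-67.5 -39.6  -5.7]
-66 top z 25.950950174976427 side y 23.820746416236375
-56 top z 25.88242115408944 side y 23.71815154434472
-46 top z 25.769161676597562 side y 23.643497350386603
-36 top z 25.706273706142174 side y 23.677821960109423
-26 top z 25.785683288225297 side y 23.75008324789776
-16 top z 25.780667430598186 side y 23.752603394212933
```

Emit:
move_arm(
  increments="-2.3 0.7 -0.65 0 0 0 255; -2.3 0.7 -0.65 0 0 0 255; -2.3 0.7 -0.65 0 0 0 255; -2.3 0.7 -0.65 0 0 0 255; -2.3 0.7 -0.65 0 0 0 255; -2.3 0.7 -0.65 0 0 0 255; -2.3 0.7 -0.65 0 0 0 255; -2.3 0.7 -0.65 0 0 0 255",
)

```text
time: 16.02
position: [0.5145, -0.0011, 0.0691]
tool_rot: [2.323, 1.736, 0.254]
ft_force: [2.4, -0.6, 1.2]
grip_width: 0.003
grip_force: 1.5
```

```bash
python3 prof.py
```

```text
tcp [-16.1   0.6   8.1] f [2.7 0.1 0.5] 0.003418080298056471 16.0167
x [-84.3 -57.8 -25.9]
-82 top z 25.963977773402313 side y 23.92840051149474
-72 top z 25.79074490414551 side y 23.81513815960316
-62 top z 25.860586819639465 side y 23.81751346420225
-52 top z 25.731485832087323 side y 23.819694607395803
-42 top z 25.742459539910815 side y 23.761954246250625
-32 top z 25.619808381658295 side y 23.819547857387274
```

Emit:
move_arm(
  increments="-0.93 0.28 -0.26 0 0 0 255; -0.93 0.28 -0.26 0 0 0 255; -0.93 0.28 -0.26 0 0 0 255; -0.93 0.28 -0.26 0 0 0 255; -0.93 0.28 -0.26 0 0 0 255; -0.93 0.28 -0.26 0 0 0 255; -0.93 0.28 -0.26 0 0 0 255; 0 0 0 0 0 0 255",
)

```text
time: 16.78
position: [0.508, 0.0009, 0.0672]
tool_rot: [2.323, 1.737, 0.254]
ft_force: [2.1, 0.3, 1.1]
grip_width: 0.006
grip_force: 1.0
```

```bash
python3 prof.py; python3 - <<'E'
from h import *
np.set_printoptions(precision=1,suppress=True,linewidth=180)
M=Mch()
p=ctrl.get_image("wrist");save(p,"pics/w5.png");C,ok=wcloud(p);L=(C-O)@M*1000
for t in("flap","catch"):
    for q in ctrl.silhouettes(t,p)[:1]:
        Q=L[q["region"]&ok];print(t,q["score"],len(Q));print(np.percentile(Q,[3,50,97],axis=0) if len(Q) else'')
for lo,hi,yl in((40,56,45),(27,34,18)):
    k=L[ok&(L[...,2]>lo)&(L[...,2]<hi)&(abs(L[...,1])<yl)&(L[...,0]>-150)&(L[...,0]<-60)];print(lo,len(k),np.percentile(k[:,0],[2,50,98]) if len(k) else '')
E
```

```text
tcp [-23.3   0.6   8. ] f [2.1 0.9 0.5] 0.0059635815511183375 16.7833
x [-85.4 -59.1 -33. ]
-82 top z 25.764079127673178 side y 23.846160980732712
-72 top z 25.693522935067918 side y 23.78955536703793
-62 top z 25.73689661247385 side y 23.807881996026758
-52 top z 25.809944106341746 side y 23.853820790330925
-42 top z 25.75521908174529 side y 23.73475661221845
flap 0.61 1667
[[-112.2  -14.9   24.7]
 [-108.    14.5   45.6]
 [-105.6   28.3   50.5]]
catch 0.77 571
[[-46.1  25.6  13.5]
 [-35.4  29.1  21.3]
 [-25.2  32.1  22.7]]
40 2019 [-113.5 -106.7  -80.2]
27 1426 [-108.4  -94.7  -80.5]
```

View pics/w5.png

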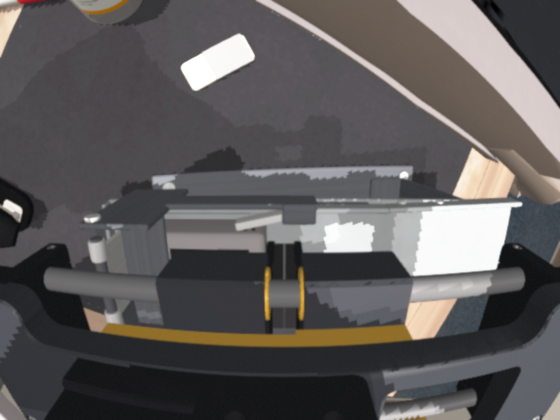

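The view shows the pack part-way under the head (about 215,235), with the catch finger at (258,222) riding on its +y side. The head geometry gives s ≈ -7.5, so flap contact should come in about 10 mm.

Emit:
move_arm(
  increments="-0.93 0.28 -0.26 0 0 0 255; -0.93 0.28 -0.26 0 0 0 255; -0.93 0.28 -0.26 0 0 0 255; -0.93 0.28 -0.26 0 0 0 255; -0.93 0.28 -0.26 0 0 0 255; -0.93 0.28 -0.26 0 0 0 255; -0.93 0.28 -0.26 0 0 0 255; 0 0 0 0 0 0 255",
)

```text
time: 17.7
position: [0.5014, 0.0028, 0.0654]
tool_rot: [2.323, 1.737, 0.254]
ft_force: [1.1, -0.3, 1.4]
grip_width: -0.001
grip_force: 1.0
```

Emit:
move_arm(
  increments="-0.47 0.14 -0.13 0 0 0 255; -0.47 0.14 -0.13 0 0 0 255; -0.47 0.14 -0.13 0 0 0 255; -0.47 0.14 -0.13 0 0 0 255; 0 0 0 0 0 0 255; 0 0 0 0 0 0 255; 0 0 0 0 0 0 255; 0 0 0 0 0 0 255",
)

```text
time: 18.37
position: [0.4998, 0.0034, 0.065]
tool_rot: [2.323, 1.736, 0.254]
ft_force: [1.9, -0.4, 0.5]
grip_width: 0.005
grip_force: 1.1
```

Emit:
move_arm(
  increments="-0.47 0.14 -0.13 0 0 0 255; -0.47 0.14 -0.13 0 0 0 255; -0.47 0.14 -0.13 0 0 0 255; -0.47 0.14 -0.13 0 0 0 255; 0 0 0 0 0 0 255; 0 0 0 0 0 0 255; 0 0 0 0 0 0 255; 0 0 0 0 0 0 255",
)

```text
time: 19.03
position: [0.4979, 0.0039, 0.0645]
tool_rot: [2.323, 1.736, 0.254]
ft_force: [2.1, -0.3, 1.2]
grip_width: 0.006
grip_force: 1.1
```

Emit:
move_arm(
  increments="-0.47 0.14 -0.13 0 0 0 255; -0.47 0.14 -0.13 0 0 0 255; -0.47 0.14 -0.13 0 0 0 255; 0 0 0 0 0 0 255; 0 0 0 0 0 0 255; 0 0 0 0 0 0 255; 0 0 0 0 0 0 255; 0 0 0 0 0 0 255",
)

```text
time: 19.7
position: [0.4971, 0.0042, 0.0644]
tool_rot: [2.323, 1.736, 0.255]
ft_force: [5.1, -1.0, -0.4]
grip_width: 0.007
grip_force: 2.5
```

```bash
cat > cat.py <<'E'
from h import *
np.set_printoptions(precision=1,suppress=True,linewidth=180)
M=Mch();s=ctrl.get_state();print("tcp",chpos(s),"f",s["ft_force"]@M,s["time"])
p=ctrl.get_image("wrist");C,ok=wcloud(p);L=(C-O)@M*1000
for t in("flap","catch","pack"):
    for q in ctrl.silhouettes(t,p)[:1]:
        Q=L[q["region"]&ok];print(t,round(q["score"],2),len(Q),"x",np.percentile(Q[:,0],[2,98]),"y",np.percentile(Q[:,1],[2,98]),"z",np.percentile(Q[:,2],[2,98]))
        if t=="catch":
            for a in(-46,-43,-40,-36): 
                k=Q[abs(Q[:,0]-a)<1.5]; print("   ",a,len(k),"ymin",np.percentile(k[:,1],5) if len(k) else '')
import sys
if len(sys.argv)>1: 
    im=cv2.cvtColor(p["frame"],cv2.COLOR_RGB2BGR)[160:320,60:360];cv2.imwrite(sys.argv[1],cv2.resize(im,(750,400),interpolation=cv2.INTER_CUBIC))
E
python3 cat.py
```

```text
tcp [-34.9   0.7   8.3] f [ 4.9  0.5 -1.8] 19.7
flap 0.63 1630 x [-112.6 -105.6] y [-15.2  28.6] z [24.2 50.6]
catch 0.97 660 x [-46.8 -24.8] y [19.  32.4] z [-0.3 22.9]
    -46 77 ymin 24.37942364906403
    -43 81 ymin 24.80627287958596
    -40 81 ymin 25.42491646942956
    -36 88 ymin 21.104326192825077
pack 0.69 2402 x [-82.9 -45.1] y [15.1 24.3] z [ 4. 27.]
```

Force has risen to 4.9 N, so the pack is at the flap and the catch is still riding on it. I continue in small steps.

Emit:
move_arm(
  increments="-0.47 0.14 -0.13 0 0 0 255; -0.47 0.14 -0.13 0 0 0 255; -0.47 0.14 -0.13 0 0 0 255; 0 0 0 0 0 0 255; 0 0 0 0 0 0 255; 0 0 0 0 0 0 255; 0 0 0 0 0 0 255; 0 0 0 0 0 0 255",
)

```text
time: 20.57
position: [0.4966, 0.0044, 0.0646]
tool_rot: [2.322, 1.735, 0.257]
ft_force: [6.1, -2.5, 1.0]
grip_width: 0.005
grip_force: 3.2
```

```bash
python3 cat.py
```

```text
tcp [-35.4   0.7   8.6] f [ 6.5 -0.6 -0.7] 20.5667
flap 0.81 1665 x [-113.4 -105.5] y [-15.7  28.6] z [23.  50.7]
catch 0.88 599 x [-46.7 -24.8] y [24.9 32.3] z [12.6 22.7]
    -46 68 ymin 24.747539440340223
    -43 80 ymin 24.757266107054953
    -40 75 ymin 25.524522330923368
    -36 77 ymin 26.563572859768442
pack 0.98 2376 x [-82.5 -45.3] y [15.  24.3] z [ 4.8 27.2]
```

Emit:
move_arm(
  increments="-0.47 0.14 -0.13 0 0 0 255; -0.47 0.14 -0.13 0 0 0 255; -0.47 0.14 -0.13 0 0 0 255; -0.47 0.14 -0.13 0 0 0 255; 0 0 0 0 0 0 255; 0 0 0 0 0 0 255; 0 0 0 0 0 0 255; 0 0 0 0 0 0 255",
)

```text
time: 21.43
position: [0.4957, 0.0047, 0.0648]
tool_rot: [2.321, 1.734, 0.259]
ft_force: [7.4, -4.0, 1.9]
grip_width: 0.002
grip_force: 4.2
```

```bash
python3 cat.py
```

```text
tcp [-36.2   0.7   9. ] f [ 8.5 -1.7 -0.3] 21.4333
flap 0.89 1478 x [-112.6 -105.5] y [-15.1  28.4] z [23.9 50.7]
pack 0.87 2429 x [-107.5  -46.5] y [ 8.9 24.3] z [ 4.5 27.5]
```

Emit:
move_arm(
  increments="-0.47 0.14 -0.2 0 0 0 255; -0.47 0.14 -0.2 0 0 0 255; -0.47 0.14 -0.2 0 0 0 255; 0 0 0 0 0 0 255; 0 0 0 0 0 0 255; 0 0 0 0 0 0 255; 0 0 0 0 0 0 255; 0 0 0 0 0 0 255",
)

```text
time: 22.3
position: [0.495, 0.005, 0.0646]
tool_rot: [2.32, 1.733, 0.26]
ft_force: [8.7, -5.3, 1.3]
grip_width: 0.005
grip_force: 4.9
```

```bash
python3 cat.py pics/c6.png
```

```text
tcp [-37.    0.8   9. ] f [ 9.9 -2.6 -1.3] 22.3
flap 0.7 1596 x [-154.  -105.5] y [-20.7  28.5] z [-25.7  50.9]
catch 0.85 619 x [-46.8 -24.5] y [25.  32.4] z [12.9 22.9]
    -46 72 ymin 24.56842284123737
    -43 80 ymin 24.862498025399
    -40 85 ymin 25.903849316023546
    -36 79 ymin 26.710266315660444
pack 0.78 2655 x [-108.6  -46.8] y [ 7.1 24.5] z [ 3.5 31.1]
```

View pics/c6.png

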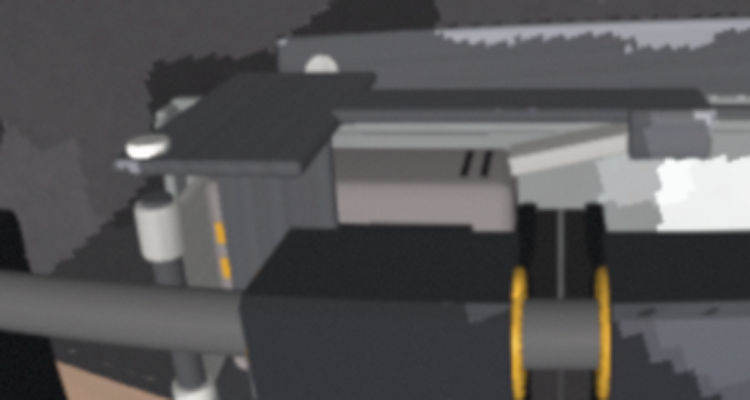

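The catch tip (about 510,165 in the crop) is right at the tail's edge but still on the pack's side. It needs a fraction of a millimetre more.

Emit:
move_arm(
  increments="-0.47 0.14 -0.13 0 0 0 255; -0.47 0.14 -0.13 0 0 0 255; 0 0 0 0 0 0 255; 0 0 0 0 0 0 255; 0 0 0 0 0 0 255; 0 0 0 0 0 0 255; 0 0 0 0 0 0 255; 0 0 0 0 0 0 255",
)

```text
time: 23.17
position: [0.4943, 0.0055, 0.0644]
tool_rot: [2.32, 1.733, 0.261]
ft_force: [9.2, -3.4, 2.8]
grip_width: 0.005
grip_force: 4.9
```

```bash
python3 cat.py pics/c7.png
```

```text
tcp [-37.9   1.1   9.1] f [10.2 -0.7  0.2] 23.1667
flap 0.71 1467 x [-113.9 -105.3] y [-15.4  28.6] z [21.6 50.9]
catch 0.62 590 x [-45.8 -24.4] y [21.3 31.1] z [12.9 22.8]
    -46 38 ymin 21.180115558945293
    -43 77 ymin 21.287282446789106
    -40 80 ymin 22.079372551906474
    -36 86 ymin 23.698919180662795
pack 0.61 2442 x [-109.3  -47.9] y [ 5.2 24.6] z [ 4.4 27.5]
```

Emit:
move_arm(
  increments="-0.47 0.14 -0.13 0 0 0 255; 0 0 0 0 0 0 255; 0 0 0 0 0 0 255; 0 0 0 0 0 0 255; 0 0 0 0 0 0 255; 0 0 0 0 0 0 255; 0 0 0 0 0 0 255; 0 0 0 0 0 0 255",
)

```text
time: 24.03
position: [0.4938, 0.0056, 0.0644]
tool_rot: [2.32, 1.733, 0.261]
ft_force: [9.8, -3.0, 1.4]
grip_width: 0.006
grip_force: 5.0
```

```bash
python3 cat.py
```

```text
tcp [-38.4   1.1   9.1] f [10.2 -0.  -1.3] 24.0333
flap 0.66 1417 x [-114.1 -105.5] y [-15.6  28.5] z [19.9 50.8]
catch 0.61 646 x [-46.3 -24.4] y [20.5 31.1] z [ 0.  22.8]
    -46 55 ymin 20.60303068424937
    -43 86 ymin 20.604065024376865
    -40 86 ymin 22.061973518051257
    -36 94 ymin 23.43652589112008
pack 0.95 2559 x [-109.7  -48.2] y [ 3.9 24.6] z [ 4.5 27.8]
```

Emit:
move_arm(
  increments="0.46 -0.14 0.13 0 0 0 255; 0.46 -0.14 0.13 0 0 0 255; 0.93 -0.28 0.26 0 0 0 255; 0.93 -0.28 0.26 0 0 0 255; 0.93 -0.28 0.26 0 0 0 255; 0.93 -0.28 0.26 0 0 0 255; 1.85 -0.55 0.52 0 0 0 255; 1.85 -0.55 0.52 0 0 0 255",
)

```text
time: 24.9
position: [0.4974, 0.0037, 0.0637]
tool_rot: [2.324, 1.738, 0.25]
ft_force: [-1.2, -0.7, -1.1]
grip_width: 0.009
grip_force: 0.0
```

```bash
python3 cat.py pics/c8.png
```

```text
tcp [-34.7   0.2   7.4] f [-1.2 -1.  -0.8] 24.9
flap 0.94 1599 x [-145.8 -105.2] y [-18.3  28.8] z [-25.2  51.3]
catch 0.79 632 x [-46.1 -24.7] y [19.7 31. ] z [ 0.8 22.8]
    -46 55 ymin 20.52716334966853
    -43 86 ymin 21.441022014845437
    -40 84 ymin 22.134410984780565
    -36 86 ymin 23.15605217825678
pack 0.91 2593 x [-109.1  -47.3] y [ 2.6 24.3] z [ 5.  26.9]
```

View pics/c8.png

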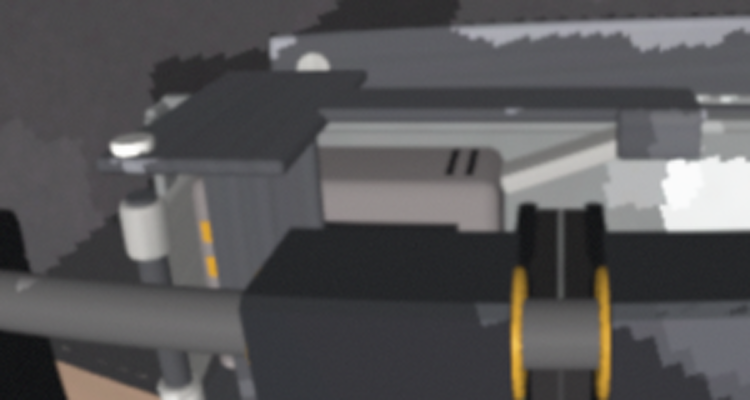

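The catch tip (about 505,180) now sits behind the tail face, and the pack stayed put when I backed off. I retreat clear.

Emit:
move_arm(
  increments="3 -0.9 1 0 0 0 255; 4 -1.2 1.2 0 0 0 255; 0 0.6 8 0 0 0 255; -2 0.8 12 0 0 0 255; -2 0.8 14 0 0 0 255; -2 0.8 14 0 0 0 255; 0 0 14 0 0 0 255; 0 0 0 0 0 0 255",
)

```text
time: 25.77
position: [0.502, 0.005, 0.1322]
tool_rot: [2.322, 1.734, 0.262]
ft_force: [0.4, 0.7, -0.1]
grip_width: 0.01
grip_force: 0.0
```

```bash
python3 cat.py; python3 - <<'E'
from h import *
p=ctrl.get_image("scene")
for t in("staples_box","glue_stick","eraser","chair_bolt_1"): print(t,[np.round(q["centre"],3) for q in ctrl.find_in(t,p)[:1]])
E
```

```text
tcp [-13.1   2.9  72.5] f [ 0.2  0.8 -0.1] 25.7667
flap 0.78 1207 x [-114.  -105.7] y [-18.   27.9] z [11.9 50.8]
catch 0.71 252 x [-45.1 -25.2] y [21.4 30.7] z [13.  22.9]
    -46 10 ymin 21.718631158440918
    -43 38 ymin 21.198734614311526
    -40 35 ymin 22.675148826055345
    -36 40 ymin 23.80987012768951
pack 0.68 3100 x [-108.8  -46.5] y [-11.4  24.1] z [ 5.9 27.3]
staples_box [array([0.292, 0.312, 0.011])]
glue_stick [array([0.382, 0.223, 0.022])]
eraser [array([0.512, 0.116, 0.013])]
chair_bolt_1 []
```

```bash
python3 -c "
from bench import ctrl
print(ctrl.close_job())"
```

```text
the job is handed in; nothing more can be done
None
```

I loaded the pack contacts-downhill and pushed it to the flap with about 10 N. The catch is shut behind it, the arm is clear and the job was handed in at about 26 s; the staples box, glue stick and eraser haven't moved, but the bolt's position couldn't be re-checked because the detector didn't find it.

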